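# Turn the niche carousel to bring the tumbler to the front

### The arm

A 7-joint arm with a two-finger parallel gripper is mounted at the origin on the work surface. World frame = base frame: x ahead of the robot, y to its left, z up, the work surface at z = 0. Lengths are in m, angles in degrees, forces in N, time in s.
With the tool pointing down it reaches from about 0.4 to 0.75 m from the base axis. Payload 19.5 kg.
Tool frame: the origin (TCP) lies midway between the tips of the shut fingers; the grasp point (between the pads) lies 19 mm behind it; z points along the fingers, y is the direction in which the jaws open and shut (so a half turn about z gives the same grasp; the last joint's range is limited). The gripper opens to 85 mm and grips with 20 to 120 N. Pads are 22 mm wide; open, the fingers measure 114 mm over their backs; the gripper's body (76 mm by 85 mm) begins 54 mm behind the grasp point. The pads swing forward as they close: fully open they stand 13 mm farther back than shut.
Start: joints at [-71.717, 40.479, -1.581, 85.061, 1.261, 54.483, -4.326], TCP at [0.203, 0.538, 0.231] pointing down, gripper open.
Joint ranges: [-155.06, 155.06], [-18.47, 123.98], [-90, 86.84], [0, 140.48], [-83.41, 263.41], [0, 116], [-161.91, 161.91]. Speed limits (degrees/s): [108.29, 108.29, 147.25, 147.25, 172.46, 172.46, 172.46].

### API

Orientations are given as [roll, pitch, yaw] about the fixed x, y, z axes, in that order (R = Rz(yaw) Ry(pitch) Rx(roll)).
In Python, from cell import move_ptp, servo_line, goto_joints, command_gripper, pause, solve_ik, sense, camera, IKError, close_job, look_for, silhouettes, mark_of gives the robot as it stands. Calls block until the motion is done:
- move_ptp(position, orientation): joint-space move of the TCP to a pose.
- servo_line(position, attitude=None, rate=0.15, f_stop=None): straight line of the TCP; attitude=None keeps the orientation; rate is the mean speed in m/s. With f_stop (N) it stops when the force on the tool has changed by that much, and returns True; else False.
- goto_joints(angles): joint-space move.
- command_gripper(opening, strength=None): finger opening in m; strength is the grip in N (None keeps the last); returns when the fingers have stopped.
- pause(seconds).
- solve_ik(position, orientation): joint angles nearest the present ones, or None.
- sense(): the state.
- camera(name): name is "side" or "top" or "wrist"; returns a dict with "frame" (480x640x3 uint8, red, green, blue), "vertical_fov" (degrees; the focal length in pixels is half the picture's height over the tangent of half this angle, whatever the lens; pixels are square), "cx", "cy" (the principal point, pixels), "k1" (the pictures are not rectified: a ray, as slopes to the right and down, at radius r is drawn at 1 + k1 r^2 times it, then the intrinsics apply), "pose" (4x4, takes a point from camera to world coordinates). Camera axes: x right, y down, z forward; pixel columns grow to the right and rows downward; lengths in m; the calibration is good to about 2 mm. A picture is of the moment at which its call begins. There is no depth.
A pose or a line that the arm cannot do raises IKError and nothing moves.
- close_job(): hands the job in, once; it reports no verdict.
Trained networks look in a picture, given as the dict that the camera call returned (one of the last four; its "shot" number tells which), for a name from the list of things; names that differ only in an ending like _2 or _b are one class to them, and where a whole thing is asked for, a point or a joint stands for the part that bears it (a point fixed in the world has none). Each returns a list of dicts, best first, with "p" (0 to 1); they miss things now and then, are a little off and sometimes report something else, mostly with a low value. They report only what shows in the picture. A call takes as long as a camera call.
- look_for(picture, label): "extent" ([left, top, right, bottom] in pixels, round what is visible of it).
- silhouettes(picture, label): "region" (480x640 bool, what is visible of it) and "extent" ([left, top, right, bottom] in pixels, round what is visible of it).
- mark_of(picture, label): "position" ([row, column] in pixels: a listed point, or the origin of a listed thing).
The state is a dict: "time_s": time; "joint_pos": joint angles; "dq": joint speeds; "joint_torque": joint torques, N m; "eef_pos": TCP position; "ee_rot": TCP orientation; "ft_force": force on the tool from outside, world axes, zero at the start; "wrist_torque": the same for the moment, N m; "grip_width": finger opening in m.
Only numpy, scipy, OpenCV 4.12 (cv2) and the standard library are available. Lean on these libraries where they do the work, as an engineer would, in place of code of your own. Each camera call takes 0.05 s, during which the arm holds its last target. There are 200 camera calls.

### The job

Turn the wooden carousel by gently pushing the finger pegs on its rim until the steel tumbler stands at the front, in line with the middle of the tongue that sticks out of the carousel's foot. Only push with the fingertips: do not pinch or grip the carousel, and do not touch, lift or topple anything standing on it. Leave the other things on the ledge where they are and finish clear of everything.

Things in the scene. Friction and masses are not known exactly. Their poses are not given: they have to be found in the camera images.
- carousel: Fixed foot of a wooden carousel (lazy Susan) on the ledge. Origin on the turning axis at ledge height, z up. Its own -x is its front (yawed up to 0.4 rad from the robot's -x). On it turns a wooden wheel, 240 mm in diameter, underside 30 mm and top 50 mm above the ledge; things stand loose on it, centres about 70 mm from the axis, and ride with it.
- front (a point): Round end of the flat front tongue of the carousel's foot, on its middle line and top face: 215 mm from the axis, 10 mm above the ledge. The tongue is 36 mm wide, 10 mm high, reaches 233 mm from the axis and does not turn with the wheel.
- peg (a point): A finger peg of the wheel: a point on its centre line, 165 mm from the axis, 40 mm above the ledge; turns with the wheel. Six like pegs, 60 degrees apart, stick out level from the rim like spokes: round, 14 mm thick, tips 190 mm from the axis, 70 mm clear of the rim.
- wheel (a joint): Angle of the wheel against the foot, rad, growing counterclockwise from above; turns freely either way (stops far off, at 12.5). The pegs point along q + k*60 degrees, counterclockwise from the foot's own +x. Light friction, about 1 N pushed at a peg; it stops almost at once when no longer pushed.
- spice_jar: Glass jar with a steel screw cap, 52 mm in diameter, 85 mm tall. Stands on the carousel's wheel; origin at the centre of its underside, z up. Not to be touched.
- tumbler: The plain steel drinking tumbler: the only open-mouthed vessel on the carousel, 64 mm across its mouth, narrower at the foot, 85 mm tall; stands loose. Stands on the carousel's wheel; origin at the centre of its underside, z up. This is what must come to the front; not to be touched itself.
- container: Purple plastic container, square, 52 mm wide, 85 mm tall, with a flip-top lid. Stands on the carousel's wheel; origin at the centre of its underside, z up. Not to be touched.
- pepper_mill: Turned dark wooden pepper mill, 50 mm in diameter, 120 mm tall. Stands on the carousel's wheel; origin at the centre of its underside, z up. Not to be touched.
- tin: Short can with a paper label, 60 mm in diameter, 60 mm tall. Stands on the carousel's wheel; origin at the centre of its underside, z up. Not to be touched.
- blender_jar: Tall glass blender jar on a black collar, 120 mm across the top, 190 mm tall, with a handle to its own -y reaching 95 mm from the centre; loose on the ledge to the robot's right; origin at the centre of its underside. Leave alone.
- spoon: Wooden spoon, 260 mm long, lying flat on the ledge to the robot's left along its own x axis; origin near its middle. Leave alone.
- bowl: White ceramic bowl, 120 mm across, 55 mm tall, loose on the ledge to the robot's left; origin at the centre of its underside. Leave alone.

How it is judged (in metres and radians):
At the end, for the whole second after the job is handed in: The tumbler stands on the wheel, centre within 14 mm of the tongue's middle line and 50 to 100 mm from the axis on the tongue's side; all things on the wheel upright on it; wheel and tumbler at rest; blender jar, spoon and bowl within 20 mm of their starts (y of tumbler in the frame of carousel between -0.014 and 0.014 m and x of tumbler in the frame of carousel between -0.1 and -0.05 m and z of tumbler in the frame of carousel between 0.045 and 0.056 m and linear speed of tumbler below 0.02 m/s and velocity of joint wheel between -0.05 and 0.05 rad/s and angle between each of spice_jar, tumbler, container, pepper_mill, tin's own z axis and vertical below 0.15 rad and z of spice_jar in the frame of carousel between 0.045 and 0.056 m and z of tumbler in the frame of carousel between 0.045 and 0.056 m and z of container in the frame of carousel between 0.045 and 0.056 m and z of pepper_mill in the frame of carousel between 0.045 and 0.056 m and z of tin in the frame of carousel between 0.045 and 0.056 m and distance of each of blender_jar, spoon, bowl from where it was at the start of the episode below 0.02 m); the robot touches nothing.
It fails at once if the robot touches something standing on the carousel (contact force between any of the fingers, the arm and spice_jar above 0.5 N or contact force between any of the fingers, the arm and tumbler above 0.5 N or contact force between any of the fingers, the arm and container above 0.5 N or contact force between any of the fingers, the arm and pepper_mill above 0.5 N or contact force between any of the fingers, the arm and tin above 0.5 N).
It fails at once if something on the carousel is lifted off it, toppled or falls off (angle between any of spice_jar, tumbler, container, pepper_mill, tin's own z axis and vertical above 0.35 rad or z of any of spice_jar, tumbler, container, pepper_mill, tin in the frame of carousel above 0.065 m or z of any of spice_jar, tumbler, container, pepper_mill, tin in the frame of carousel below 0.035 m).
It fails at once if the carousel is pinched or pushed roughly (fingers bear on it with more than 30 N) (contact force between the fingers and carousel above 30 N).
It fails at once if the blender jar, spoon or bowl is shifted by more than 20 mm (distance of any of blender_jar, spoon, bowl from where it was at the start of the episode above 0.02 m).
It also fails if it takes over 70 s, if anything falls off the work surface, if the arm or the gripper's body presses on something with over 40 N, if the wrist force passes 120 N, or if a joint passes its speed limit or range.

## Working session

There is one attempt and no reset: what is moved stays moved. The work goes in short steps, each a Python script; the robot and the scene stay as the last script left them, time stands still between calls to the robot, and variables do not carry over. Pictures are saved under pics/ and viewed, on a budget of 10 in all, crops included, one or two more only if the job needs it, and the job is handed in when it is done.

```bash
mkdir -p pics; ls; cat > h.py <<'E'
from cell import *
import numpy as np, cv2
def K(c):
    f=240/np.tan(np.radians(c["vertical_fov"])/2)
    return np.array([[f,0,c["cx"]],[0,f,c["cy"]],[0,0,1]]),np.array([c["k1"],0,0,0,0.])
def hit(c,rc,z):
    k,d=K(c); u=cv2.undistortPoints(np.array([[[rc[1],rc[0]]]],float),k,d)[0,0]
    T=np.array(c["pose"]); r=T[:3,:3]@[u[0],u[1],1]; o=T[:3,3]
    return o+r*(z-o[2])/r[2]
def save(c,n): cv2.imwrite("pics/"+n,c["frame"][:,:,::-1])
E
python3 - <<'E'
from h import *
for n in("top","side"):
    c=camera(n); save(c,n+"0.png"); print(n,np.round(c["pose"],3).tolist())
    for l,z in(("carousel",0),("front",.01),("peg",.04),("tumbler",.05),("spice_jar",.05),("tin",.05),("container",.05),("pepper_mill",.05),("blender_jar",0),("bowl",0),("spoon",0)):
        for m in mark_of(c,l)[:7]: print(l,round(m["p"],2),np.round(m["position"]),np.round(hit(c,m["position"],z),3))
print(sense())
E
```

```text
pics
top [[-0.014, -0.994, 0.113, 0.462], [-1.0, 0.015, 0.006, -0.028], [-0.008, -0.113, -0.994, 1.285], [0.0, 0.0, 0.0, 1.0]]
carousel 0.72 [234. 341.] [ 0.611 -0.057  0.   ]
carousel 0.63 [257. 350.] [ 0.549 -0.082  0.   ]
front 0.83 [311. 362.] [ 0.406 -0.108  0.01 ]
peg 0.66 [171. 337.] [ 0.777 -0.048  0.04 ]
tumbler 0.64 [214. 324.] [ 0.661 -0.011  0.05 ]
spice_jar 0.91 [258. 351.] [ 0.544 -0.081  0.05 ]
tin 0.93 [233. 367.] [ 0.608 -0.123  0.05 ]
tin 0.3 [312. 361.] [ 0.405 -0.103  0.05 ]
container 0.7 [209. 352.] [ 0.672 -0.086  0.05 ]
pepper_mill 0.71 [245. 318.] [0.579 0.004 0.05 ]
bowl 0.81 [240. 155.] [0.604 0.447 0.   ]
spoon 0.73 [335. 174.] [0.351 0.389 0.   ]
side [[0.996, -0.067, 0.067, 0.508], [-0.093, -0.563, 0.821, -0.915], [-0.017, -0.824, -0.567, 0.661], [0.0, 0.0, 0.0, 1.0]]
carousel 0.76 [254. 343.] [ 0.62  -0.058  0.   ]
front 0.6 [270. 245.] [ 0.404 -0.102  0.01 ]
peg 0.8 [232. 410.] [ 0.772 -0.045  0.04 ]
tumbler 0.96 [224. 357.] [ 0.658 -0.014  0.05 ]
tumbler 0.51 [158. 317.] [0.596 0.333 0.05 ]
tumbler 0.29 [242. 371.] [ 0.676 -0.087  0.05 ]
spice_jar 0.81
[... 356 characters left out ...]
.373 0.   ]
{'time_s': 1.2, 'joint_pos': array([-71.71659797,  40.47961405,  -1.58465522,  85.06296472,
         1.26139415,  54.48232367,  -4.32604993]), 'dq': array([-0.02545169,  0.01413873,  0.02160819, -0.01272683, -0.00034511,
       -0.01690532,  0.07234073]), 'joint_torque': array([-2.12325995e-04, -8.82983494e+01,  1.23396110e+00, -2.36361694e+01,
        1.70320849e-02,  2.18979098e-03,  8.93363890e-07]), 'eef_pos': array([0.20295261, 0.53795006, 0.23125922]), 'ee_rot': array([-1.79992378e+02, -1.50529567e-03,  1.59329050e+02]), 'ft_force': array([0.29050021, 0.04791142, 0.23457444]), 'wrist_torque': array([-0.0477149 ,  0.04527881, -0.01144819]), 'grip_width': 0.08533313083974277}
```

```bash
python3 -c "
import cv2
a=cv2.imread('pics/top0.png')[120:350,200:500];cv2.imwrite('pics/a.png',cv2.resize(a,None,fx=2.6,fy=2.6,interpolation=2))"
```

```text
(no output)
```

View pics/a.png

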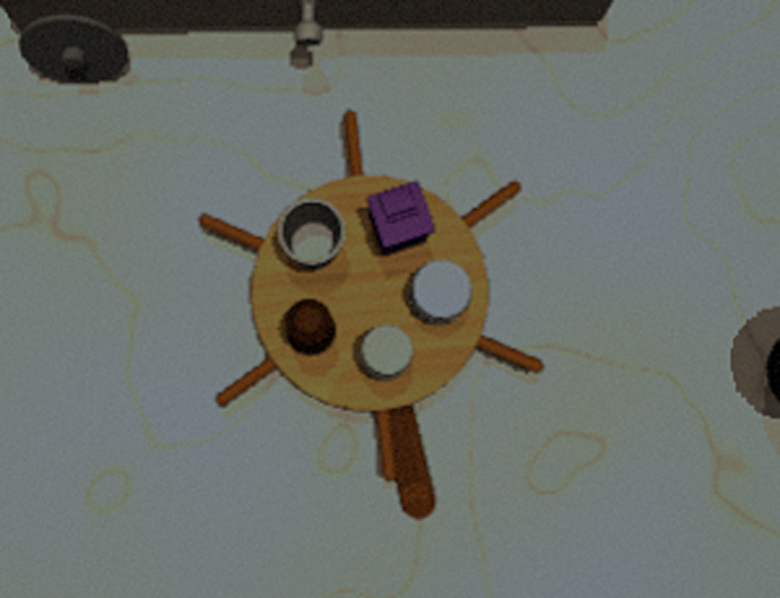

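View pics/side0.png

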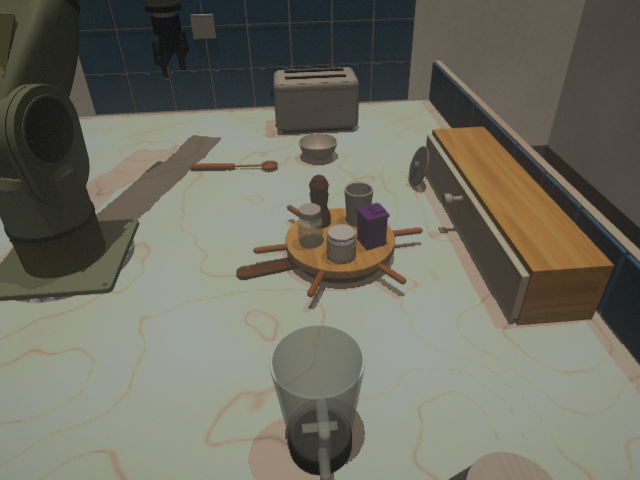

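The top crop (300×230 region at 2.6×) shows six pegs. The tumbler is back-left at crop (312,233), the tongue runs down to (418,500), and a peg lies beside the tongue at (388,445). In the side view nothing near the carousel blocks its left or robot side. The plan is to turn it about 149° CCW, pushing pegs from the left side round to the front in two strokes.

```bash
cat >> h.py <<'E'
C=np.array([.6145,-.057]); R=.175
def P(a,z,r=R): return [C[0]+r*np.cos(np.radians(a)),C[1]+r*np.sin(np.radians(a)),z]
def O(a): return [180,0,a]
def arc(a0,a1,z=.025,rate=.07,f=12):
    n=max(1,int(np.ceil(abs(a1-a0)/10)))
    for a in np.linspace(a0,a1,n+1)[1:]:
        if servo_line(P(a,z),O((a+180)%360-180),rate,f): print("STOP",a,sense()["ft_force"]); return False
    return True
def down(a,z=.025):
    move_ptp(P(a,.24),O((a+180)%360-180)); return servo_line(P(a,z),rate=.15,f_stop=12)
def up(): p=sense()["eef_pos"]; servo_line([p[0],p[1],.24],rate=.2)
def meas():
    c=camera("top"); out={}
    for l,z in(("tumbler",.05),("front",.01),("peg",.04)):
        for m in mark_of(c,l)[:3]:
            v=hit(c,m["position"],z)[:2]-C; print(l,round(m["p"],2),np.round(v,3),"ang",round(np.degrees(np.arctan2(v[1],v[0]))%360,1),"r",round(np.hypot(*v),3))
    return c
E
python3 - <<'E'
from h import *
for a in (94,130,170,206): print(a,[np.round(solve_ik(P(a,z),O((a+180)%360-180)) if solve_ik(P(a,z),O((a+180)%360-180)) is not None else [0]) for z in(.025,.24)])
command_gripper(0.0,20)
move_ptp(P(94,.24),O(94))
c=camera("top"); save(c,"b0.png"); w=camera("wrist"); save(w,"w0.png")
cv2.imwrite("pics/b.png",np.hstack([cv2.resize(c["frame"][120:350,200:500],(400,307)),cv2.resize(w["frame"],(400,307))])[:,:,::-1])
print(sense()["eef_pos"],sense()["time_s"],sense()["ft_force"])
E
```

```text
94 [array([-17.,  60.,   5.,  86.,  -8.,  34.,  -3.]), array([-19.,  44.,  12.,  76.,  -9.,  61.,  -2.])]
130 [array([-11.,  55.,  -2., 109.,   6.,  16.,  22.]), array([-13.,  34.,   1.,  98.,  -1.,  48.,  29.])]
170 [array([  1.,  53.,  -4., 122.,  31.,   6.,  49.]), array([  6.,  29., -11., 110.,   8.,  42.,  70.])]
206 [array([ 20.,  54., -14., 115.,  44.,  16.,  85.]), array([ 25.,  33., -22., 104.,  16.,  47., 111.])]
[0.60209032 0.11850473 0.23999826] 4.15 [ 1.27892234 -0.28720431 -1.06076756]
```

View pics/b.png

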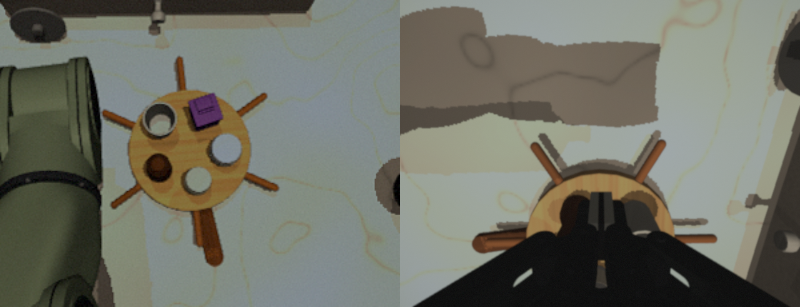

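The wrist view shows the shut fingers centred between the two left-side pegs, and the arm is clear of the carousel. I'll go down and make the first stroke.

```bash
python3 - <<'E'
from h import *
print(down(94), sense()["eef_pos"],sense()["ft_force"])
try:
    ok=arc(94,204)
except IKError as e: print("IK",e)
s=sense(); print(np.round(s["joint_pos"]),s["eef_pos"],s["ft_force"],s["time_s"])
c=meas(); save(c,"c0.png")
cv2.imwrite("pics/c.png",cv2.resize(c["frame"][120:350,200:500],(600,460))[:,:,::-1])
E
```

```text
False [0.60269001 0.11767865 0.02575205] [-0.16870291  0.26185857  0.36429481]
[ 20.  54. -14. 116.  48.  16.  78.] [ 0.45451926 -0.12756862  0.02498731] [-1.09964026  0.56405398  0.54629941] 12.4
tumbler 0.84 [-0.051  0.05 ] ang 135.5 r 0.071
tumbler 0.23 [-0.018  0.474] ang 92.1 r 0.475
front 0.61 [-0.211 -0.053] ang 194.1 r 0.217
peg 0.72 [-0.005  0.164] ang 91.8 r 0.164
```

View pics/c.png

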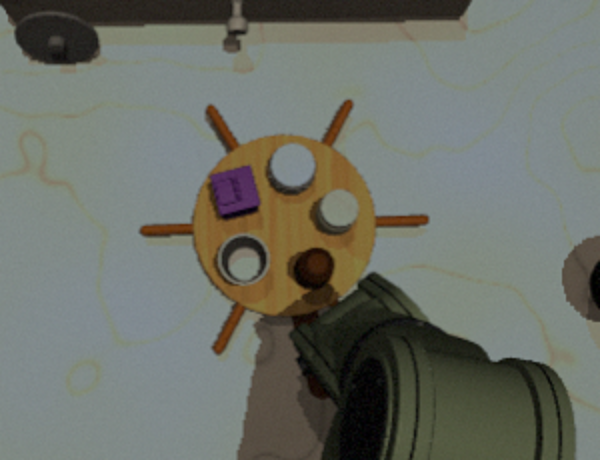

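The picture shows the wheel turned about 90°, with the tumbler at crop (243,260), 135° about the axis, and everything upright. It needs about 58° more, so I'll do a second stroke.

```bash
python3 - <<'E'
from h import *
arc(204,192); up(); print(down(122))
print(arc(122,201,rate=.06)); arc(201,190); up(); 
move_ptp(P(120,.3,.24),O(120))
c=meas(); save(c,"d0.png"); s=camera("side"); save(s,"d1.png")
for l,z in(("tumbler",.05),("front",.01)):
    for m in mark_of(s,l)[:1]: v=hit(s,m["position"],z)[:2]-C; print("side",l,v,np.degrees(np.arctan2(v[1],v[0]))%360)
cv2.imwrite("pics/d.png",cv2.resize(c["frame"][120:350,200:500],(780,598))[:,:,::-1]); print(sense()["time_s"])
E
```

```text
False
True
tumbler 0.63 [-0.076 -0.017] ang 192.3 r 0.078
front 0.71 [-0.213 -0.053] ang 194.0 r 0.22
peg 0.85 [-0.137  0.079] ang 150.1 r 0.158
side tumbler [-0.07485098 -0.01784507] 193.40945262838454
side front [-0.20800948 -0.04021848] 190.94306534237617
26.2583
```

View pics/d.png

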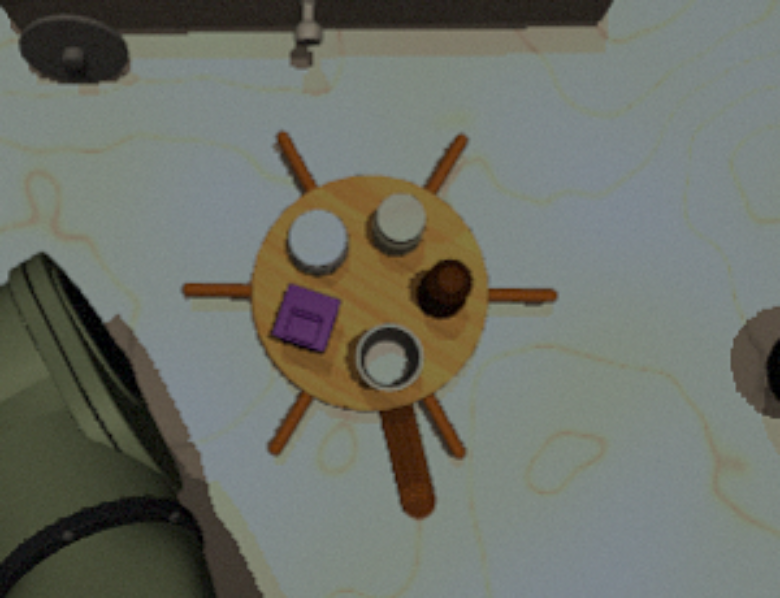

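The picture shows the tumbler's mouth at crop (390,358). Corrected for its height that is about (385,358), on the line from the axis (370,293) to the tongue end (418,500), within a few mm. Everything is upright and the arm is clear, so I'm handing in.

```bash
python3 - <<'E'
from h import *
pause(.5); print(sense()["ft_force"],sense()["eef_pos"]); close_job()
E
```

```text
[-0.33293041 -1.07161443 -0.28220028] [0.49451064 0.15085059 0.30002948]
the job is handed in; nothing more can be done
```

The tumbler now stands at the front of the carousel, in line with the tongue, and the job is handed in. I turned the wheel about 148° counterclockwise in two gentle strokes on the rim pegs with the shut fingertips. No force stop tripped on either stroke.

- **Tumbler position:** The top camera puts the tumbler at 192.3° and the tongue at 194.0°. The side camera gives 193.4° and 190.9°. The two disagree by 2–3° in opposite directions, which is about 2–3 mm at the tumbler against the 14 mm allowed. The tumbler is about 77 mm from the axis.
- **Other things:** In the last top picture, everything on the wheel is upright. I did not measure the blender jar, spoon and bowl again afterwards, but the arm went nowhere near them.
- **Finish:** The arm ended raised and clear at about 26 s, with only sensor-noise forces on the tool.

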